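# Tip the carton onto the yellow decorating pad

### The arm

A 6-joint arm with a two-finger parallel gripper is mounted at the origin on the work surface. World frame = base frame: x ahead of the robot, y to its left, z up, the work surface at z = 0. Lengths are in m, angles in degrees, forces in N, time in s.
With the tool pointing down it reaches from about 0.375 to 0.9 m from the base axis. Payload 3.1 kg.
Tool frame: the origin (TCP) lies on the centre line of the jaws, within the pads' length; the fingertips stand 8 mm ahead of it and the grasp point (between the pads) lies 11 mm behind it; y points along the fingers, x is the direction in which the jaws open and shut, and the axes are right-handed (so a half turn about y gives the same grasp; the last joint's range is limited). The gripper opens to 87 mm and grips with 3 to 60 N. Pads are 19 mm wide; open, the fingers measure 117 mm over their backs; the gripper's body (75 mm by 190 mm) begins 51 mm behind the grasp point.
Start: joints at [55.548, 30.224, 82.088, -0, 67.689, -10.227], TCP at [0.256, 0.57, 0.201] pointing down, gripper open.
Joint ranges: [-176.69, 176.69], [-43.24, 126.21], [12.49, 139.97], [-82, 262], [0, 151.66], [-163.58, 163.58]. Speed limits (degrees/s): [159.86, 159.86, 180, 180, 180, 180].

### API

Orientations are given as a 3x3 rotation matrix whose columns are the frame's x, y, z axes.
In Python, from rig import read_state, imaging, job, spotter gives the robot as it stands.
- The arm moves only by the tool apply_moves, never from a script. Its argument "steps" is a list of rows, each an object of numbers: "x", "y", "z": the shift along the world's x, y, z in mm; "spin": the turn about the world's z in rad. In form: [{"x": .., "y": .., "z": .., "spin": ..}, ...]. A call has 1 to 12 rows; each row shifts and turns the pose as measured when the row begins; what a row does not reach is not made up. A row lasts 1/10 s, in which the tool goes at most 50 mm and 8.59 degrees, less where a joint would pass 70% of its speed; a pose out of reach is approached as far as the arm can. A call is refused whole if a number of a shift passes 50 or a number of a turn 0.15, either way. A call with a gripper value outside its range is refused whole. "grip" is the finger opening in mm, from 0 to 87, set as the call begins (left out, the last holds). The fingers move at their own pace and stop on an object; the grip force is fixed at half the most. Time passes only in rows, so rows that do not move let the fingers close. It gives the time, the measured TCP pose, the force and the opening at its end, in the units of the state.
- read_state(): the state, without advancing time (a new reading comes with each control period).
- imaging.capture(name): name is "side" or "top"; returns the picture (384x512x3 uint8, red, green, blue); there is no depth.
- imaging.camera_params(name): a dict with "fov_y" (degrees; the focal length in pixels is half the picture's height over the tangent of half this angle, whatever the lens; pixels are square), "cx", "cy" (the principal point, pixels), "R" (3x3) and "t" (3): a world point X has camera coordinates R X + t. Camera axes: x right, y down, z forward; pixel columns grow to the right and rows downward; lengths in m; the calibration is good to about 2 mm. A picture is of the moment at which its call begins. camera_params takes no time and is no camera call.
- job.hand_in(): hands the job in, once; it reports no verdict.
Trained networks look in the newest picture that a camera, given by its name, has taken for a name from the list of things; names that differ only in an ending like _2 or _b are one class to them, and where a whole thing is asked for, a point or a joint stands for the part that bears it (a point fixed in the world has none). Each returns a list of dicts, best first, with "score" (0 to 1); they miss things now and then, are a little off and sometimes report something else, mostly with a low value. They report only what shows in the picture. A call takes as long as a camera call. They do not tell look-alikes from the thing itself.
- spotter.cut_out(name, camera): "mask" (384x512 bool, what is visible of it) and "rect" ([left, top, width, height] in pixels, round what is visible of it).
The state is a dict: "time_s": time; "joint_positions": joint angles; "qvel": joint speeds; "tau": joint torques, N m; "position": TCP position; "tcp_rot": TCP orientation; "force": force on the tool from outside, world axes, zero at the start; "moment": the same for the moment, N m; "opening": opening from 0.0 (shut) to 1.0 (fully open).
Only numpy, scipy, OpenCV 4.12 (cv2) and the standard library are available. Lean on these libraries where they do the work, as an engineer would, in place of code of your own. Each camera call takes 0.05 s, during which the arm holds its last target.

### The job

Get the teal carton ready for decorating: with closed fingertips push it high up so that it topples onto its broad face on the yellow pad (not the purple one), then push it along the board until its top end sits snug and square against the rail at the end of the yellow pad. It must stay inside the yellow pad's sides. Never pick the carton up, and leave everything else on the table where it is.

Things in the scene. Friction and masses are not known exactly. Their poses are not given: they have to be found in the camera images.
- jig: fixed wooden board lying on the table, 170 (its x) x 490 (its y) x 8 thick; origin at the centre of its underside, z up. Across each end stands a fixed dark rail, 150 long (x), 14 thick, top 30 above the table; the rails' inner faces lie at y = +225 and -225 in the board's frame. A coloured pad lies on each half.
- yellow_pad: yellow printed sheet flat on the board (under 1 thick, no step), 140 (x) x 213 (y), pale border; origin at its centre, axes parallel to the board's. It lies at the board's +y or -y half: its centre 118.5 from the board's centre, its outer end at the rail's inner face, its inner end 12 from the board's centre.
- purple_pad: purple printed sheet like the yellow one, on the other half of the board.
- carton_center (a point): centre (half-way up) of the teal carton: closed rigid box 90 wide (its x) x 50 deep (its y) x 160 tall (its z), pale label with orange disc on both broad faces. It stands loose on the board near its middle, over the inner ends of both pads, z up, its y within 0.1 rad of the board's y, so its broad faces look at the two rails. Lying, its centre is 25 above the board.
- carton: the teal carton itself, about 0.4 kg (0.28 to 0.56); origin at the centre of its underside, 80 below the centre point, same axes. Friction on the board is high: pushed near the top of a broad face it tips about the far bottom edge without sliding, and falls by itself past about 17 degrees.
- paint_jar: small white screw jar with a magenta cap, 40 dia x 55 tall, standing on the purple pad; origin at the centre of its underside. Bystander.
- spare_carton: magenta carton 70 x 45 x 120 tall, standing beyond the jig; origin at the centre of its underside. Bystander.
- squeeze_bottle: white bottle, 68 dia x 170 tall, standing beyond the jig; origin at the centre of its underside. Bystander.
- bowl: blue bowl, 150 dia x 65 tall, to the right of the jig; origin at the centre of its underside. Bystander.
- cup: orange open cup, 72 dia x 90 tall, to the left of the jig; origin at the centre of its underside. Bystander.
There are look-alikes about, which are no part of the job. What is shaped like the carton but blue or green is not meant.

How it is judged:
By the outcome, as a careful person would: the job done as asked, in the order asked, and still so for the second after the job is handed in, with the robot touching nothing.
It also fails if it takes over 42 s, if anything falls off the work surface, if the arm or the gripper's body presses on something with over 40 N, if the wrist force passes 120 N, or if a joint passes its speed limit or range.

## Working session

There is one attempt and no reset: what is moved stays moved. The work goes in short steps, Python scripts to look and compute and a tool call to move; the robot and the scene stay as the last step left them, time stands still between calls to the robot, and variables do not carry over. Pictures are saved under pics/ and viewed, and the job is handed in when it is done.

Besides the shell and the picture viewer there is one more tool, called as name(argument=value, ...) on one line, values as JSON. apply_moves: Moves the arm, as the interface text tells. Its arguments: {"type":"object","properties":{"steps":{"type":"array"},"grip":{"type":"number"}},"required":["steps"]}

```bash
mkdir -p pics; ls
python3 - <<'E'
from rig import read_state, imaging
import cv2,numpy as np
s=read_state();print(s['time_s'],s['position'],s['tcp_rot'],s['opening'])
for n in('side','top'):
    p=imaging.capture(n);cv2.imwrite(f'pics/{n}0.png',p[:,:,::-1]);print(imaging.camera_params(n))
E
```

```text
pics
0.0 [0.25596535 0.56933194 0.19955666] [[ 4.10287538e-01 -1.22566362e-03 -9.11955390e-01]
 [ 9.11953698e-01 -1.79732752e-03  4.10289193e-01]
 [-2.14195906e-03 -9.99997634e-01  3.80327393e-04]] 1.0024941288427942
{'fov_y': 46.66760853273115, 'cx': 259.00808280548847, 'cy': 190.10216681841496, 'R': array([[ 0.9606237 , -0.27720909, -0.01890037],
       [-0.18150096, -0.57454779, -0.79809288],
       [ 0.21037943,  0.77009737, -0.60223794]]), 't': array([-0.52432201,  0.15443424,  1.22861486])}
{'fov_y': 56.44259222063345, 'cx': 249.33545360543133, 'cy': 187.4005375355761, 'R': array([[ 0.01570468, -0.99965121,  0.02123278],
       [-0.99546457, -0.01762457, -0.09348618],
       [ 0.09382779, -0.01966831, -0.99539414]]), 't': array([-0.02915246,  0.5728328 ,  1.09508092])}
```

```bash
python3 -c "
import cv2
for n in('side','top'):
    p=cv2.imread(f'pics/{n}0.png');cv2.imwrite(f'pics/{n}0b.png',cv2.resize(p,(800,600),interpolation=cv2.INTER_CUBIC))"
```

```text
(no output)
```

View pics/side0b.png

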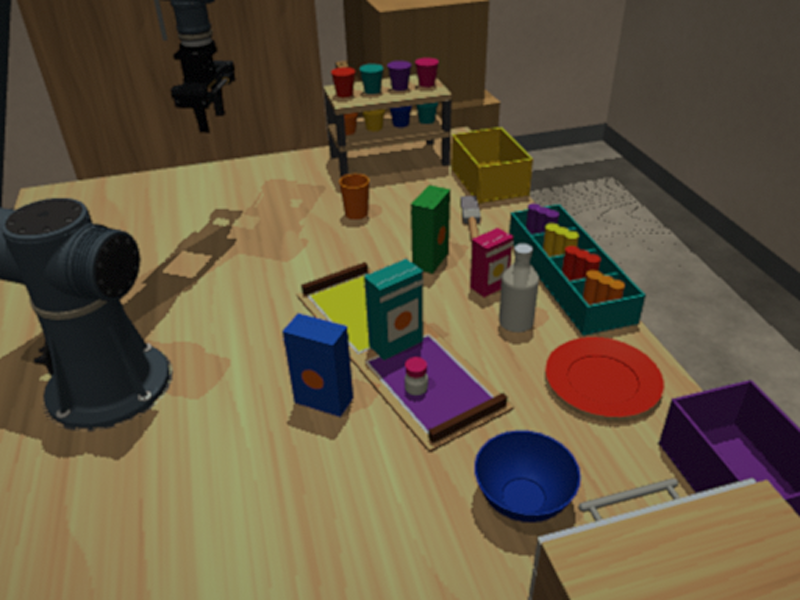

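View pics/top0b.png

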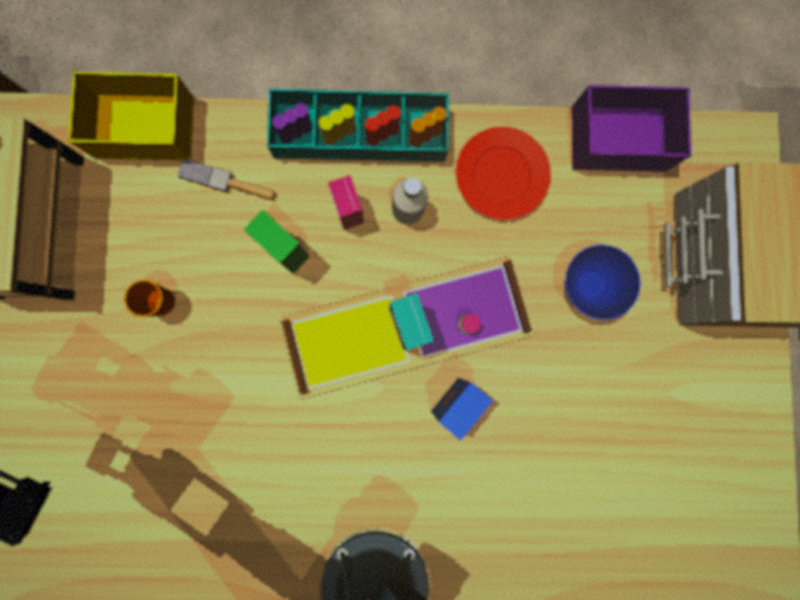

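```bash
cat > h.py <<'E'
import numpy as np,cv2
from rig import imaging,spotter,read_state
P={n:imaging.camera_params(n) for n in('side','top')}
def proj(n,X):
    p=P[n];f=192/np.tan(np.radians(p['fov_y']/2))
    c=np.asarray(X,float)@p['R'].T+p['t'];return c[...,:2]/c[...,2:]*f+[p['cx'],p['cy']]
def unproj(n,uv,z):
    p=P[n];f=192/np.tan(np.radians(p['fov_y']/2))
    uv=np.atleast_2d(uv);d=np.c_[(uv-[p['cx'],p['cy']])/f,np.ones(len(uv))]@p['R']
    o=-p['R'].T@p['t'];return o+d*((z-o[2])/d[:,2])[:,None]
def T(pose,X):
    x,y,a=pose;c,s=np.cos(a),np.sin(a);X=np.asarray(X,float)
    return np.stack([x+c*X[...,0]-s*X[...,1],y+s*X[...,0]+c*X[...,1],X[...,2]],-1)
def box(x0,x1,y0,y1,z0,z1): return np.array([[x,y,z] for x in(x0,x1) for y in(y0,y1) for z in(z0,z1)])
EDG=[(0,1),(2,3),(4,5),(6,7),(0,2),(1,3),(4,6),(5,7),(0,4),(1,5),(2,6),(3,7)]
def draw(im,n,X,col,s=2):
    q=np.round((proj(n,X)+.5)*s-.5).astype(int)
    for a,b in EDG: cv2.line(im,tuple(map(int,q[a])),tuple(map(int,q[b])),col,1)
E
python3 - <<'E'
from h import *
for n in('side','top'):
    im=imaging.capture(n);np.save(f'pics/{n}0.npy',im)
    for k in('jig','yellow_pad','purple_pad','carton','paint_jar','cup','bowl'):
        r=spotter.cut_out(k,n)
        print(n,k,[(round(d['score'],2),d['rect'],int(d['mask'].sum())) for d in r])
        if r: np.save(f'pics/m_{n}_{k}.npy',np.array([d['mask'] for d in r]))
E
```

```text
side jig [(0.88, [192.0, 167.3, 138.0, 121.4], 1937)]
side yellow_pad [(0.58, [198.7, 175.9, 38.1, 51.5], 1059), (0.41, [192.4, 168.4, 137.7, 117.8], 2076)]
side purple_pad [(0.68, [236.1, 215.7, 77.7, 60.9], 2217)]
side carton [(0.87, [258.0, 119.3, 33.5, 56.3], 1263), (0.63, [235.8, 165.8, 38.1, 65.4], 2012), (0.59, [180.9, 201.9, 47.2, 64.3], 2324)]
side paint_jar [(0.6, [259.3, 226.8, 18.9, 26.2], 294)]
side cup [(0.94, [216.1, 109.9, 22.4, 31.4], 461)]
side bowl [(0.88, [302.9, 273.5, 69.7, 60.5], 3208)]
top jig [(0.92, [179.6, 165.1, 159.4, 89.7], 1773)]
top yellow_pad [(0.69, [187.9, 190.7, 75.0, 57.0], 2961), (0.53, [209.8, 114.2, 22.7, 30.5], 512), (0.44, [249.2, 190.2, 29.5, 31.9], 648)]
top purple_pad []
top carton [(0.95, [248.7, 189.1, 33.7, 38.7], 696), (0.83, [158.8, 135.9, 38.0, 38.3], 722), (0.71, [277.6, 244.6, 39.4, 34.3], 861), (0.5, [208.3, 110.3, 27.2, 34.2], 526)]
top paint_jar [(0.57, [293.6, 202.3, 15.3, 8.6], 163)]
top cup [(0.74, [80.1, 183.7, 31.0, 21.3], 586)]
top bowl [(0.9, [359.0, 156.0, 50.5, 48.0], 1803), (0.45, [186.7, 193.0, 76.3, 53.7], 2842)]
```

```bash
cat > fit.py <<'E'
from h import *
from scipy.optimize import minimize
S=4
def hull(n,X):
    q=cv2.convexHull(((proj(n,X)+.5)*S-.5).astype(np.float32)).round().astype(np.int32)
    m=np.zeros((384*S,512*S),np.uint8);cv2.fillConvexPoly(m,q,1)
    return cv2.resize(m.astype(np.float32),(512,384),interpolation=cv2.INTER_AREA)
def colmask(im,k):
    h=cv2.cvtColor(im,cv2.COLOR_RGB2HSV);H,s,v=[h[...,i].astype(int) for i in range(3)]
    m={'y':(H>24)&(H<36)&(s>225)&(v>70),'p':(H>130)&(H<150)&(s>110)&(v>40),'t':(H>78)&(H<98)&(s>100)&(v>40)}[k]
    return m
def pad(sgn,b): 
    return box(-.07+b,.07-b,*sorted((sgn*(.012+b),sgn*(.225-b))),.0085,.0086)
E
python3 - <<'E'
from fit import *
ims={n:np.load(f'pics/{n}0.npy') for n in('side','top')}
for n in ims:
    o=ims[n].copy()
    for k,c in(('y',(255,255,255)),('p',(0,255,0)),('t',(255,0,0))): o[colmask(ims[n],k)]=c
    o=o[90:330,150:380]; cv2.imwrite(f'pics/cm_{n}.png',cv2.resize(o,None,fx=2.5,fy=2.5,interpolation=0)[:,:,::-1])
a=cv2.imread('pics/cm_side.png');b=cv2.imread('pics/cm_top.png');c=np.hstack([a,b]);cv2.imwrite('pics/cm.png',cv2.resize(c,(800,int(800*c.shape[0]/c.shape[1]))))
E
```

```text
(no output)
```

View pics/cm.png

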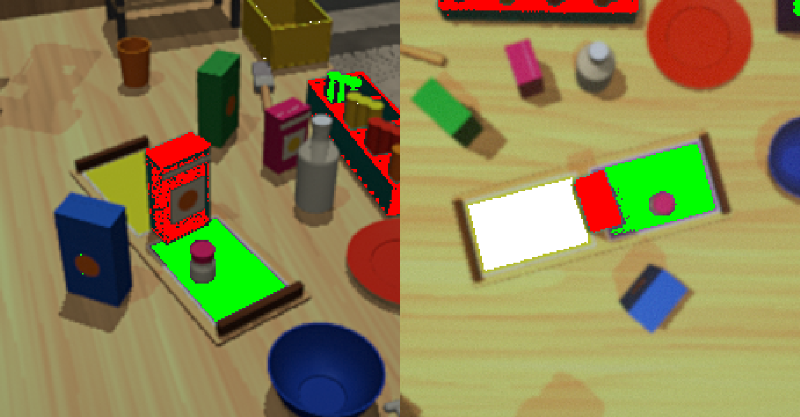

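```bash
cat > fit0.py <<'E'
from fit import *
ims={n:np.load(f'pics/{n}0.npy') for n in('side','top')}
car={'side':np.load('pics/m_side_carton.npy')[1],'top':np.load('pics/m_top_carton.npy')[0]}
dil=lambda m,k:cv2.dilate(m.astype(np.uint8),np.ones((k,k)))>0
roi=lambda m:cv2.boxPoints
cl=lambda m:cv2.morphologyEx(m.astype(np.uint8),cv2.MORPH_CLOSE,np.ones((3,3)))
def blob(m,seed):
    n,l=cv2.connectedComponents(cl(m).astype(np.uint8));return l==l[seed[1],seed[0]]
T_=dict(ty=blob(colmask(ims['top'],'y'),(225,220)),tp=blob(colmask(ims['top'],'p'),(300,180)),sp=blob(colmask(ims['side'],'p'),(290,250)))
for k,m in T_.items(): print(k,m.sum())
ign={n:dil(car[n],5)|dil(np.load(f'pics/m_{n}_paint_jar.npy')[0],7)|dil(colmask(ims[n],'t'),5) for n in ims}
ign['top'][:,:]|=False
# carton's shadowed side in top: ignore around carton hull
def cost(v,per=False):
    pose=v[:3];b=v[3]
    o=[]
    for k,n,s in(('ty','top',1),('tp','top',-1),('sp','side',-1)):
        r=hull(n,T(pose,pad(s,b)));o.append((np.abs(r-T_[k])*~ign[n]).sum()/T_[k].sum())
    return o if per else sum(o)
u=unproj('top',[(225,219.5),(300,195)],.008);print(u)
d=u[0]-u[1];a0=np.arctan2(d[1],d[0])-np.pi/2
mid=u.mean(0)
best=None
for b0 in(.002,.005):
    s=np.array([mid[0],mid[1],a0,b0]);sim=np.vstack([s]+[s+np.eye(4)[i]*[.01,.01,.04,.002][i] for i in range(4)])
    r=minimize(cost,s,method='Nelder-Mead',options=dict(initial_simplex=sim,xatol=1e-5,fatol=1e-5,maxiter=400))
    print(r.x,r.fun,cost(r.x,True))
    if best is None or r.fun<best.fun: best=r
pose=best.x[:3];np.save('jig.npy',pose)
# carton
tm={n:blob(dil(colmask(ims[n],'t')&dil(car[n],7),1),(255,180) if n=='side' else (262,205)) for n in ims}
tm['side']=car['side'];
# teal + label: fill
import sys
tm['side']=cl(colmask(ims['side'],'t')&dil(car['side'],7))
c,_=cv2.findContours(tm['side'],0,1);c=max(c,key=cv2.contourArea);z=np.zeros((384,512),np.uint8);cv2.drawContours(z,[c],-1,1,-1);tm['side']=z>0
def cb(v): return T(v,box(-.045,.045,-.025,.025,.008,.168))
def ctop(v): return T(v,box(-.045,.045,-.025,.025,.1679,.168))
def cc(v,per=False):
    o=[np.abs(hull('side',cb(v))-tm['side']).sum()/tm['side'].sum(), np.abs(hull('top',cb(v))-car['top']).sum()/car['top'].sum()]
    return o if per else sum(o)
s=pose.copy();best=None
for da in(-.08,0,.08):
    s=pose+[0,0,da];sim=np.vstack([s]+[s+np.eye(3)[i]*[.02,.02,.06][i] for i in range(3)])
    r=minimize(cc,s,method='Nelder-Mead',options=dict(initial_simplex=sim,xatol=1e-5,fatol=1e-5))
    print('carton',r.x,r.fun,cc(r.x,True))
    if best is None or r.fun<best.fun: best=r
cp=best.x;np.save('carton0.npy',cp)
R=np.array([[np.cos(pose[2]),np.sin(pose[2])],[-np.sin(pose[2]),np.cos(pose[2])]])
print('carton in jig',R@(cp[:2]-pose[:2]),cp[2]-pose[2])
j=unproj('top',[proj('top',[0,0,0])],0)
for n in ims:
    o=cv2.resize(ims[n],None,fx=4,fy=4,interpolation=cv2.INTER_CUBIC)[:,:,::-1].copy()
    draw(o,n,T(pose,box(-.085,.085,-.245,.245,0,.008)),(255,255,255),4)
    for q in(1,-1): draw(o,n,T(pose,box(-.075,.075,*sorted((q*.225,q*.239)),.008,.03)),(0,0,255),4); draw(o,n,T(pose,pad(q,0)),(0,255,0),4)
    draw(o,n,cb(cp),(255,0,255),4)
    x0,y0=(180,150) if n=='side' else (172,155)
    cv2.imwrite(f'pics/ov_{n}.png',cv2.resize(o[y0*4:(y0+145)*4,x0*4:(x0+175)*4],None,fx=1,fy=1))
E
python3 fit0.py
```

```text
ty 2357
tp 1965
sp 1917
[[ 0.47183495  0.05533191  0.008     ]
 [ 0.55353435 -0.18216925  0.008     ]]
[ 0.50855042 -0.0537964   0.27944568  0.00806005] 0.15731388473523344 [np.float64(0.03346414934238439), np.float64(0.031615776081424934), np.float64(0.0922339593114241)]
[ 0.50881917 -0.05411471  0.28081704  0.00797745] 0.15749960417301764 [np.float64(0.034418752651675856), np.float64(0.029770992366412213), np.float64(0.09330985915492958)]
carton [ 0.51135724 -0.05533934  0.34806146] 0.6668492340935831 [np.float64(0.6204232283464567), np.float64(0.046426005747126436)]
carton [ 0.51175621 -0.05532239  0.3085989 ] 0.6870403995836727 [np.float64(0.6279527559055118), np.float64(0.05908764367816092)]
carton [ 0.51174336 -0.05600935  0.36706344] 0.6751579611277039 [np.float64(0.6235236220472441), np.float64(0.05163433908045977)]
carton in jig [ 0.00227236 -0.00225727] 0.06861578406765867
```

View pics/ov_side.png

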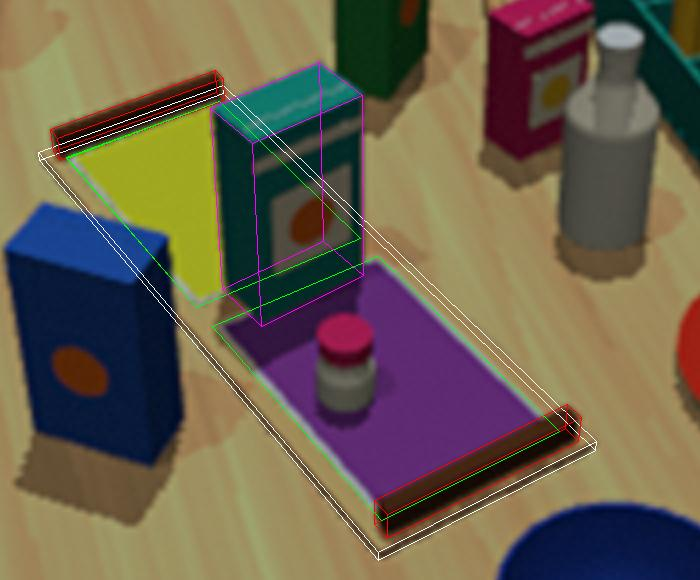

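View pics/ov_top.png

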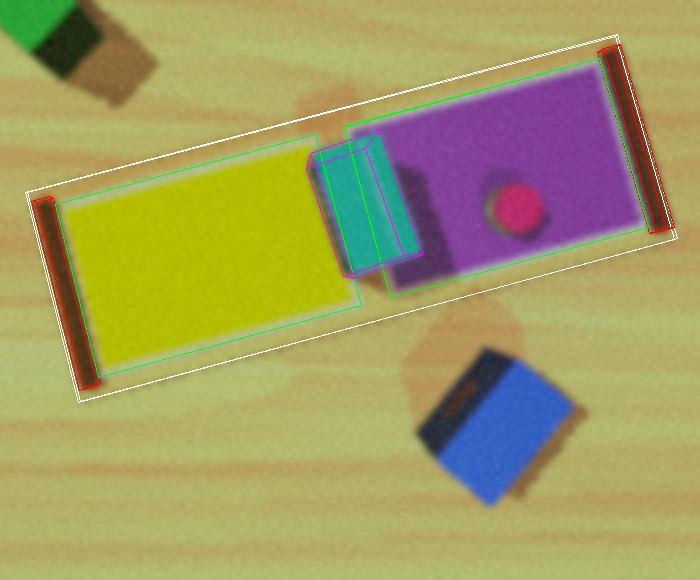

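```bash
python3 - <<'E'
import re
s=open('fit0.py').read()
i=s.index("# teal + label");j=s.index("def cb(v)")
s=s[:i]+"tm['side']=car['side']\n"+s[j:]
open('fit0.py','w').write(s)
E
python3 fit0.py | grep cart
python3 - <<'E'
from fit import *
pose=np.load('jig.npy')
for n,z in(('top',.055),):
    m=np.load(f'pics/m_{n}_paint_jar.npy')[0]
    ys,xs=np.nonzero(m);w=unproj(n,[(xs.mean(),ys.mean())],z)[0];print('jar world',w)
w=unproj('top',[(172+519/4,155+208/4)],.063)[0]
R=lambda p:np.array([[np.cos(p[2]),np.sin(p[2])],[-np.sin(p[2]),np.cos(p[2])]])
print(w,R(pose)@(w[:2]-pose[:2]))
E
```

```text
carton [ 0.51175666 -0.05599161  0.34132032] 0.07977244292863508 [np.float64(0.03128106361829026), np.float64(0.04849137931034483)]
carton [ 0.51179174 -0.0559654   0.3425978 ] 0.07977244292863508 [np.float64(0.03128106361829026), np.float64(0.04849137931034483)]
carton [ 0.51132997 -0.05599317  0.34232983] 0.07884910365393843 [np.float64(0.03305168986083499), np.float64(0.045797413793103446)]
carton in jig [ 0.00206581 -0.00287822] 0.06288414922123242
jar world [ 0.5144249  -0.17390302  0.055     ]
[ 0.51303142 -0.1786378   0.063     ] [-0.03012693 -0.12123458]
```

Run:
```python
from fit import *
pose=np.load('jig.npy');c,s=np.cos(pose[2]),np.sin(pose[2]);R=np.array([[c,s],[-s,c]])
pts=np.array([(438,458),(516,360),(576,406),(491,506)])/4+[172,155]
for w in unproj('top',pts,.16): print('blue top corner',w, R@(w[:2]-pose[:2]))
cp=np.load('carton0.npy');print(cp)
J=lambda x,y:T(pose,[x,y,0])
for p in((0,-.07),(0,-.03),(0,.025),(0,.065)): print(p,J(*p))
C=lambda x,y:T(cp,[x,y,0])
for p in((0,-.055),(0,-.035),(0,.025),(0,.185)):print('C',p,C(*p),R@(C(*p)[:2]-pose[:2]))
```

```text
blue top corner [ 0.3387747  -0.10765583  0.16      ] [-0.17804552 -0.00494211]
blue top corner [ 0.40524492 -0.16053684  0.16      ] [-0.12873957 -0.07410579]
blue top corner [ 0.37482101 -0.20161083  0.16      ] [-0.16931244 -0.10519485]
blue top corner [ 0.30733151 -0.14379266  0.16      ] [-0.21823635 -0.03100438]
[ 0.51132997 -0.05599317  0.34232983]
(0, -0.07) [ 0.52785802 -0.121081    0.        ]
(0, -0.03) [ 0.5168251  -0.08263266  0.        ]
(0, 0.025) [ 0.50165485 -0.02976619  0.        ]
(0, 0.065) [0.49062193 0.00868215 0.        ]
C (0, -0.055) [ 0.52979252 -0.1078018   0.        ] [ 0.00552216 -0.05776951]
C (0, -0.035) [ 0.52307887 -0.0889623   0.        ] [ 0.00426531 -0.03780904]
C (0, 0.025) [ 0.50293791 -0.03244379  0.        ] [0.00049475 0.02207237]
C (0, 0.185) [0.44922868 0.11827223 0.        ] [-0.00956009  0.18175612]
```

apply_moves(grip=0, steps=[{"x": 12,"y": -30,"z": 20,"spin": -0.07},{"x": 16,"y": -40,"z": 20,"spin": -0.07},{"x": 16,"y": -40,"z": 20,"spin": -0.07},{"x": 16,"y": -40,"z": 10,"spin": -0.07},{"x": 16,"y": -40,"z": 0,"spin": -0.07},{"x": 16,"y": -40,"z": 0,"spin": -0.07},{"x": 16,"y": -40,"z": 0,"spin": -0.07},{"x": 16,"y": -40,"z": 0,"spin": -0.07},{"x": 16,"y": -40,"z": 0,"spin": -0.07},{"x": 16,"y": -40,"z": 0,"spin": -0.07},{"x": 16,"y": -40,"z": 0,"spin": -0.07}])

```text
time_s: 2.0
position: [0.4317, 0.1292, 0.2745]
tcp_rot: [[0.937, 0.011, -0.35], [0.35, 0.002, 0.937], [0.011, -1.0, -0.002]]
force: [0.4, 0.0, -0.2]
opening: 0.08
```

Run:
```python
from rig import read_state
import numpy as np
s=read_state();print(s['time_s'],s['position'],np.degrees(np.arctan2(s['tcp_rot'][1][0],s['tcp_rot'][0][0])),s['force'],s['opening'])
```

```text
2.0 [0.43170763 0.12920461 0.2744617 ] 20.507444758611342 [ 0.39518764  0.02001124 -0.21302247] 0.07978023894862407
```

apply_moves(steps=[{"x": 16,"y": -40,"z": 0},{"x": 16,"y": -40,"z": 0},{"x": 16,"y": -40,"z": 0},{"x": 16,"y": -40,"z": 0},{"x": 16,"y": -40,"z": 0},{"x": 16,"y": -40,"z": 0},{"x": 12,"y": -25,"z": -10},{"z": -30},{"z": -30},{"z": -30},{"z": -20}])

```text
invalid input at $.steps[0]: expected keys x, y, z, spin
```

Run:
```python
from h import *
s=read_state();print(s['time_s'],s['position'],s['tcp_rot'],s['force'],s['opening'])
o=[]
cp=np.load('carton0.npy');p=s['position'];c,q=np.cos(cp[2]),np.sin(cp[2]);d=p[:2]-cp[:2];print('in carton',c*d[0]+q*d[1],-q*d[0]+c*d[1])
for n in('side','top'):
    im=imaging.capture(n);o.append(im[90:290,150:350] if n=='side' else im[100:300,150:350])
cv2.imwrite('pics/a1.png',cv2.resize(np.hstack(o),(800,400),interpolation=cv2.INTER_CUBIC)[:,:,::-1])
```

```text
2.0 [0.43170763 0.12920461 0.2744617 ] [[ 0.93657221  0.01068715 -0.35031168]
 [ 0.35030871  0.00220942  0.93663169]
 [ 0.0107839  -0.99994045 -0.00167452]] [ 0.39518764  0.02001124 -0.21302247] 0.07978023894862407
in carton -0.012834585406039933 0.20117954254286527
```

View pics/a1.png

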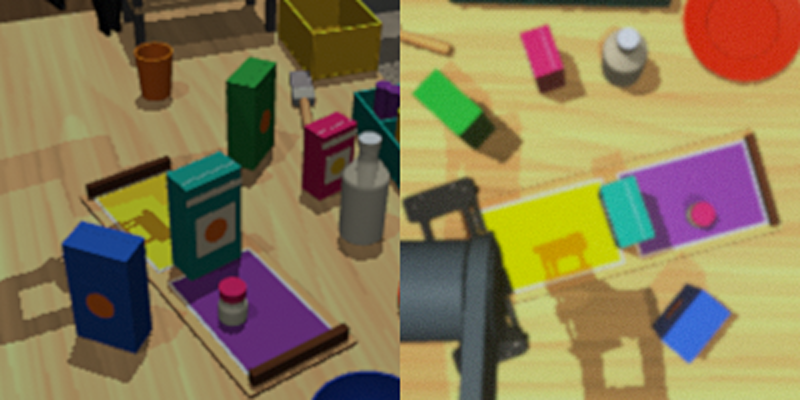

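apply_moves(steps=[{"x": 16,"y": -40,"z": 0,"spin": 0},{"x": 16,"y": -40,"z": 0,"spin": 0},{"x": 16,"y": -40,"z": 0,"spin": 0},{"x": 16,"y": -40,"z": 0,"spin": 0},{"x": 16,"y": -40,"z": 0,"spin": 0},{"x": 16,"y": -40,"z": 0,"spin": 0},{"x": 12,"y": -25,"z": -10,"spin": 0},{"x": 0,"y": 0,"z": -30,"spin": 0},{"x": 0,"y": 0,"z": -30,"spin": 0},{"x": 0,"y": 0,"z": -30,"spin": 0},{"x": 0,"y": 0,"z": -20,"spin": 0}])

```text
time_s: 3.2
position: [0.5494, -0.1458, 0.1559]
tcp_rot: [[0.935, 0.027, -0.353], [0.353, -0.001, 0.936], [0.025, -1.0, -0.011]]
force: [0.1, 0.0, -1.1]
opening: 0.004
```

```bash
cat > look.py <<'E'
from h import *
import sys
s=read_state();R=s['tcp_rot'];print(s['time_s'],s['position'],'ang',np.degrees(np.arctan2(R[1][0],R[0][0])),s['force'],s['opening'])
p=s['position'];c_=[]
for k in('carton0','jig'):
    cp=np.load(k+'.npy');c,q=np.cos(cp[2]),np.sin(cp[2]);d=p[:2]-cp[:2];print('in',k,c*d[0]+q*d[1],-q*d[0]+c*d[1])
o=[]
for n in('side','top'):
    im=imaging.capture(n);np.save(f'pics/{n}_last.npy',im);o.append(im[90:290,150:350] if n=='side' else im[100:300,150:350])
cv2.imwrite(f'pics/{sys.argv[1]}.png',cv2.resize(np.hstack(o),(800,400),interpolation=cv2.INTER_CUBIC)[:,:,::-1])
E
python3 look.py a2
```

```text
3.2 [ 0.54939115 -0.14583081  0.15592995] ang 20.690226543381876 [ 0.13149657  0.0011551  -1.09558847] 0.004122256681192589
in carton0 0.0056957492408866855 -0.09740130055384746
in jig 0.013871266049636302 -0.09972906231001825
```

View pics/a2.png

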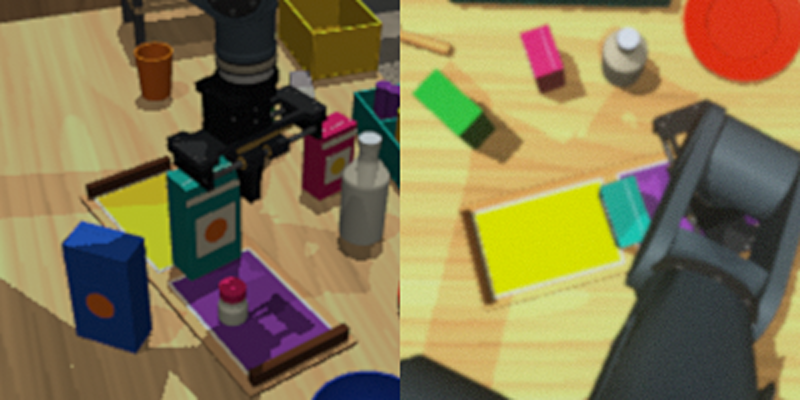

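apply_moves(steps=[{"x": -8,"y": 18,"z": 0,"spin": 0},{"x": -8,"y": 18,"z": -1,"spin": 0},{"x": -8,"y": 14,"z": -1,"spin": 0},{"x": -3.4,"y": 9.4,"z": 0,"spin": 0},{"x": -3.4,"y": 9.4,"z": 0,"spin": 0},{"x": -3.4,"y": 9.4,"z": 0,"spin": 0}])

```text
time_s: 3.9
position: [0.5157, -0.0626, 0.1575]
tcp_rot: [[0.934, 0.032, -0.355], [0.355, -0.003, 0.935], [0.029, -0.999, -0.014]]
force: [0.9, 0.4, 0.5]
opening: 0.007
```

```bash
python3 look.py a3
```

```text
3.9 [ 0.51573343 -0.06263041  0.15745943] ang 20.82405126381289 [0.85107608 0.40036044 0.52220466] 0.006730471566113894
in carton0 0.0019199426903155426 -0.007730283286058289
in jig 0.004467752645941837 -0.010472566811852881
```

View pics/a3.png

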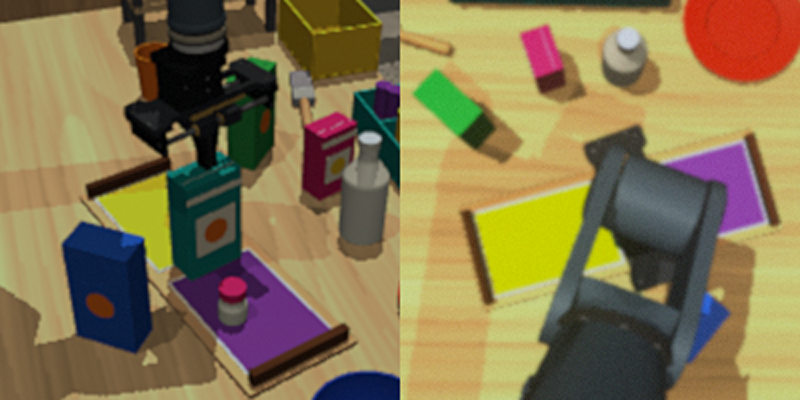

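Run:
```python
from h import *
im=np.load('pics/side_last.npy')
s=read_state();p=s['position'];a=s['tcp_rot'][:,1]
o=cv2.resize(im,None,fx=6,fy=6,interpolation=cv2.INTER_CUBIC)[:,:,::-1].copy()
cp=np.load('carton0.npy')
draw(o,'side',T(cp,box(-.045,.045,-.025,.025,.008,.168)),(255,0,255),6)
for k,c in((0,(0,255,255)),(.008,(0,0,255)),(-.06,(255,255,0))):
    q=proj('side',p+a*k);print(q);cv2.circle(o,tuple(int(v) for v in (q+.5)*6-.5),4,c,-1)
cv2.imwrite('pics/z1.png',o[120*6:210*6,200*6:320*6])
t=np.load('pics/top_last.npy');o=cv2.resize(t,None,fx=4,fy=4,interpolation=cv2.INTER_CUBIC)[:,:,::-1].copy()
draw(o,'top',T(cp,box(-.045,.045,-.025,.025,.008,.168)),(255,0,255),4)
q=proj('top',p);cv2.circle(o,tuple(int(v) for v in (q+.5)*4-.5),4,(0,0,255),-1)
cv2.imwrite('pics/z2.png',o[600:1100,700:1400])
```

```text
[253.31773187 179.34383177]
[253.48635396 181.7426811 ]
[252.00800681 160.7114385 ]
```

View pics/z1.png

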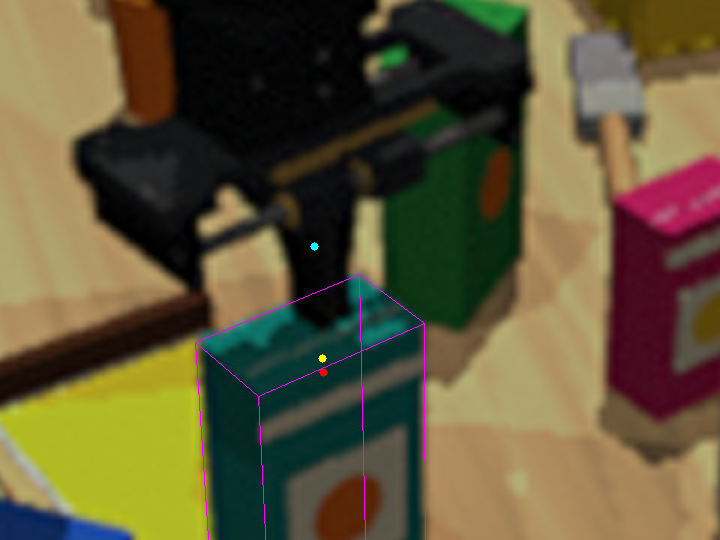

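View pics/z2.png

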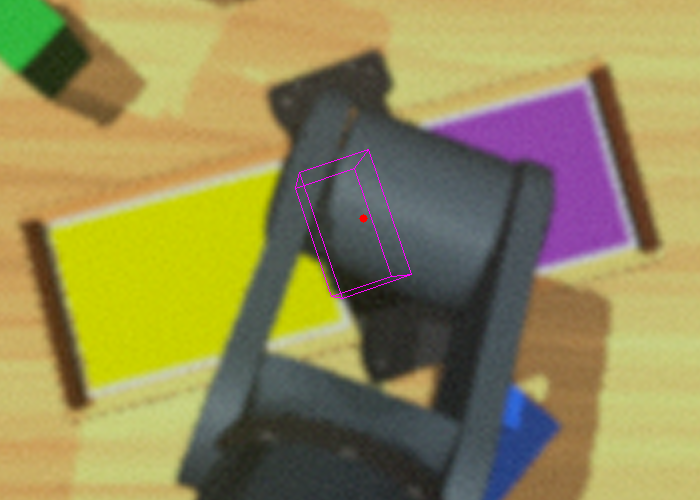

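Run:
```python
from h import *
print(proj('side',[.5494,-.1458,.148]),'seen ~',(150+252/2,90+198/2))
print(proj('side',[.256,.5693,.1916]))
im=cv2.imread('pics/side0.png');p0=(130,80)
c=cv2.resize(im[0:100,80:180],None,fx=6,fy=6,interpolation=cv2.INTER_CUBIC)
q=(proj('side',[.256,.5693,.1916])-[80,0])*6;cv2.circle(c,tuple(int(v) for v in q),4,(0,0,255),-1);
q=(proj('side',[.256,.5693,.1996])-[80,0])*6;cv2.circle(c,tuple(int(v) for v in q),4,(0,255,255),-1);cv2.imwrite('pics/z3.png',c)
im=cv2.imread('pics/a2.png')[100:250,150:350];im=cv2.resize(im,None,fx=4,fy=4)
q=((proj('side',[.5494,-.1458,.148])-[150,90])*2-[150,100])*4;cv2.circle(im,tuple(int(v) for v in q),4,(0,0,255),-1);cv2.imwrite('pics/z4.png',im)
```

```text
[275.00201133 198.03552585] seen ~ (276.0, 189.0)
[137.07067     86.96223274]
```

View pics/z3.png

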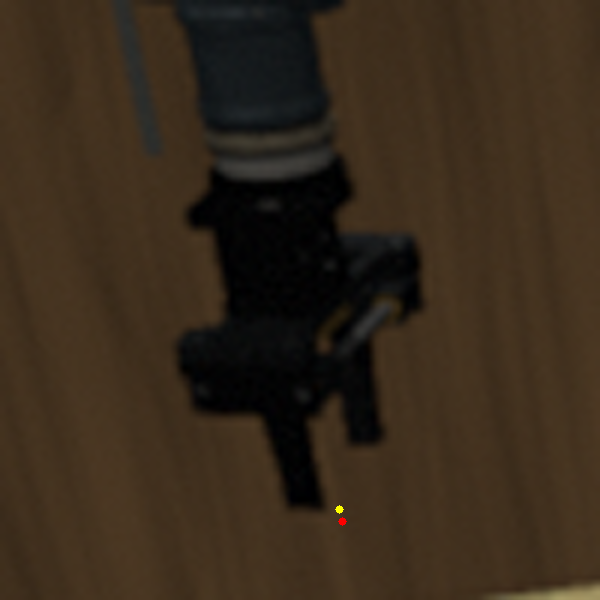

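View pics/z4.png

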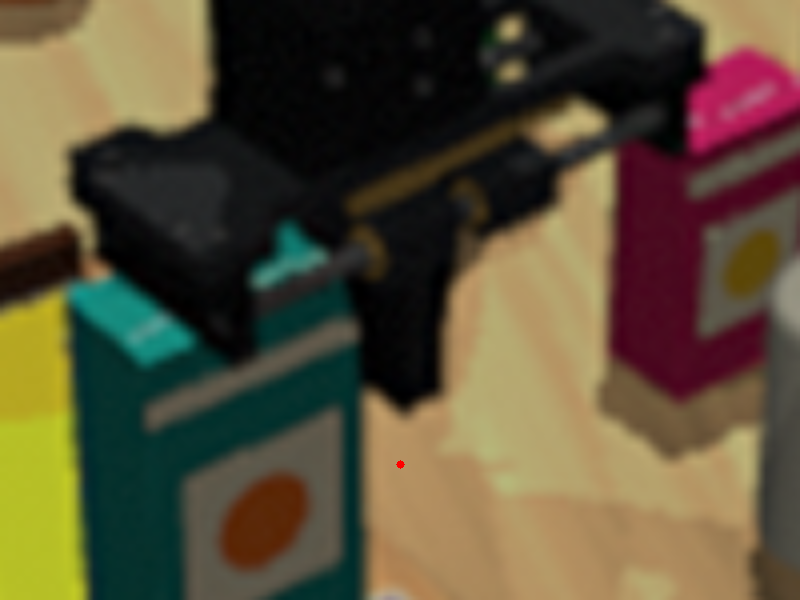

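apply_moves(steps=[{"x": 0,"y": 0,"z": 12,"spin": 0},{"x": 9,"y": -25,"z": 0,"spin": 0},{"x": 9,"y": -25,"z": 0,"spin": 0},{"x": 9,"y": -25,"z": -5,"spin": 0},{"x": 0,"y": 0,"z": -20,"spin": 0},{"x": 0,"y": 0,"z": -15,"spin": 0},{"x": 0,"y": 0,"z": 0,"spin": 0}])

```text
time_s: 4.7
position: [0.5469, -0.1439, 0.1303]
tcp_rot: [[0.934, 0.038, -0.356], [0.357, -0.008, 0.934], [0.033, -0.999, -0.021]]
force: [-0.4, -0.1, -0.6]
opening: 0.008
```

```bash
python3 look.py a4
```

```text
4.7 [ 0.54692695 -0.14386161  0.13033131] ang 20.917004959787974 [-0.44260833 -0.09037643 -0.56556094] 0.007509722609779061
in carton0 0.004035553252616491 -0.09471917233847056
in jig 0.012045799320714094 -0.09715656669198754
```

View pics/a4.png

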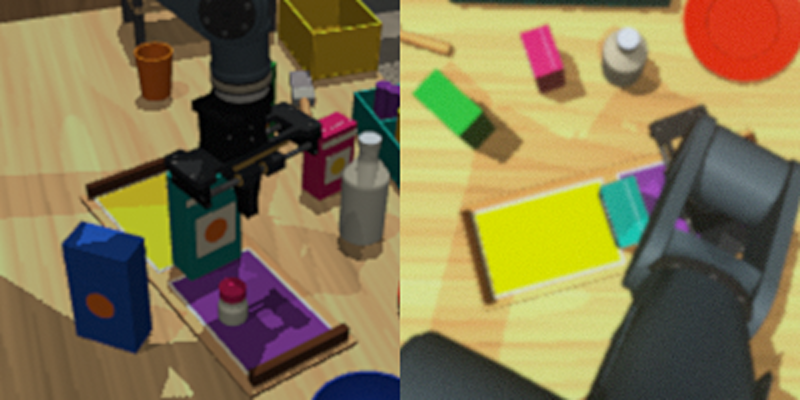

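apply_moves(steps=[{"x": -6.7,"y": 18,"z": 0,"spin": 0},{"x": -6.7,"y": 18,"z": 0,"spin": 0},{"x": -2,"y": 5,"z": 0,"spin": 0}])

```text
time_s: 5.1
position: [0.5319, -0.1001, 0.1338]
tcp_rot: [[0.934, 0.044, -0.356], [0.357, -0.01, 0.934], [0.037, -0.999, -0.025]]
force: [0.7, 0.5, 0.1]
opening: 0.003
```

apply_moves(steps=[{"x": -2,"y": 5,"z": 0,"spin": 0},{"x": -2,"y": 5,"z": 0,"spin": 0}])

```text
time_s: 5.3
position: [0.5275, -0.0876, 0.1349]
tcp_rot: [[0.932, 0.045, -0.359], [0.359, -0.011, 0.933], [0.038, -0.999, -0.026]]
force: [-0.2, -0.2, 0.8]
opening: 0.005
```

apply_moves(steps=[{"x": -2,"y": 5,"z": 0,"spin": 0}])

```text
time_s: 5.4
position: [0.5258, -0.0822, 0.1354]
tcp_rot: [[0.932, 0.047, -0.359], [0.36, -0.011, 0.933], [0.039, -0.999, -0.027]]
force: [0.6, -1.3, 0.3]
opening: 0.007
```

apply_moves(steps=[{"x": -2,"y": 5,"z": 0,"spin": 0}])

```text
time_s: 5.5
position: [0.5241, -0.0771, 0.1357]
tcp_rot: [[0.932, 0.047, -0.359], [0.36, -0.012, 0.933], [0.04, -0.999, -0.028]]
force: [0.8, -0.5, 0.3]
opening: 0.006
```

```bash
python3 look.py a5
```

```text
5.5 [ 0.52410071 -0.07705202  0.13570994] ang 21.125794705491057 [ 0.76619014 -0.46211807  0.32316749] 0.005941128958654749
in carton0 0.004960630770921663 -0.02412382768553944
in jig 0.008532645430221836 -0.026642623355774064
```

View pics/a5.png

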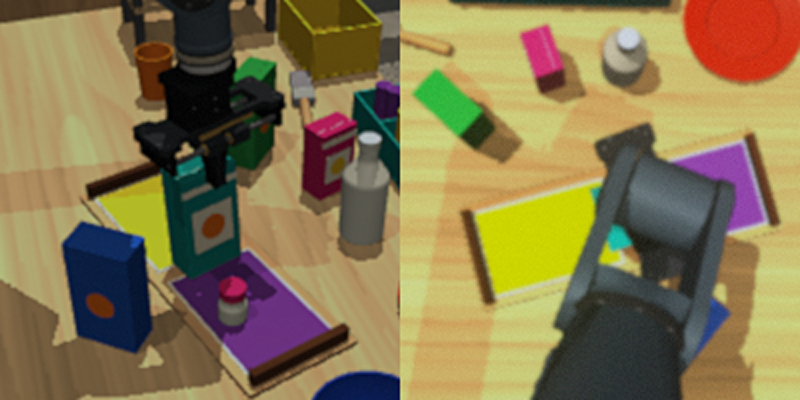

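apply_moves(steps=[{"x": -3,"y": 7,"z": -1.5,"spin": 0},{"x": -3,"y": 7,"z": -1.5,"spin": 0},{"x": -3,"y": 7,"z": -1.5,"spin": 0}])

```text
time_s: 5.9
position: [0.515, -0.0556, 0.1307]
tcp_rot: [[0.933, 0.048, -0.358], [0.359, -0.012, 0.933], [0.04, -0.999, -0.028]]
force: [0.2, 0.4, 0.6]
opening: 0.005
```

```bash
python3 look.py a6
```

```text
5.9 [ 0.51495698 -0.05561     0.13074966] ang 21.026231923222195 [0.20087135 0.37770117 0.57582203] 0.004591744114729975
in carton0 0.0035451755901251443 -0.000856586534289983
in jig 0.0056578114327887116 -0.0035103222673297397
```

View pics/a6.png

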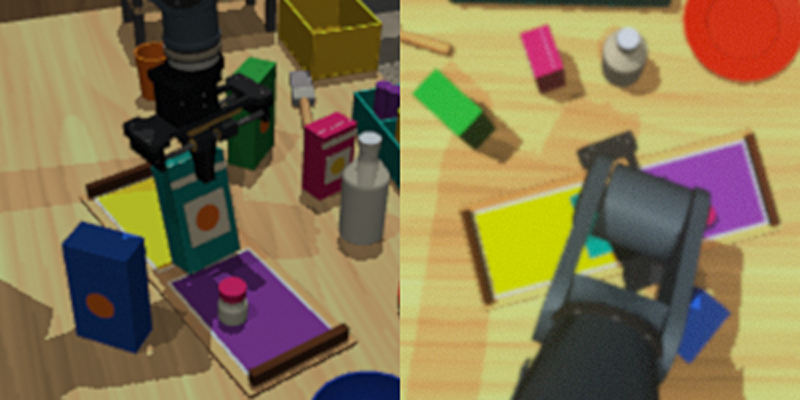

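Tilting cleanly, jar untouched. Continue past balance.

apply_moves(steps=[{"x": -3,"y": 8,"z": -1,"spin": 0},{"x": -3,"y": 8,"z": -1,"spin": 0},{"x": -3,"y": 8,"z": -1,"spin": 0},{"x": 0,"y": 0,"z": 0,"spin": 0}])

```text
time_s: 6.4
position: [0.5033, -0.0282, 0.1267]
tcp_rot: [[0.932, 0.044, -0.359], [0.36, -0.01, 0.933], [0.037, -0.999, -0.025]]
force: [0.4, -0.2, 0.4]
opening: 0.007
```

```bash
python3 look.py a7
```

```text
6.4 [ 0.50328339 -0.02816088  0.12672618] ang 21.09600880695522 [ 0.41958086 -0.22422959  0.43806702] 0.006813935073767034
in carton0 0.0017631379376497162 0.028918420923095267
in jig 0.0020081538483625464 0.02609384512171581
```

View pics/a7.png

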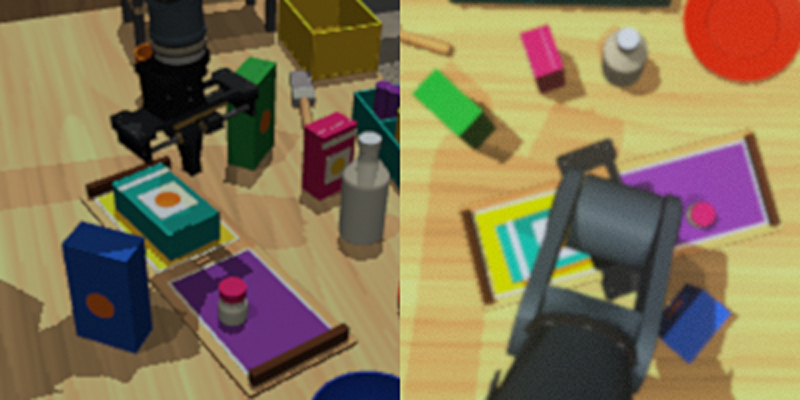

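apply_moves(steps=[{"x": 8,"y": -30,"z": 0,"spin": -0.045},{"x": 8,"y": -30,"z": 0,"spin": -0.045},{"x": 2,"y": -8,"z": -10,"spin": 0},{"x": 0,"y": 0,"z": -25,"spin": 0},{"x": 0,"y": 0,"z": -25,"spin": 0},{"x": 0,"y": 0,"z": 0,"spin": 0}])

```text
time_s: 7.1
position: [0.5244, -0.1001, 0.0654]
tcp_rot: [[0.961, 0.049, -0.271], [0.273, -0.017, 0.962], [0.043, -0.999, -0.029]]
force: [-0.8, 0.5, 0.7]
opening: 0.009
```

```bash
python3 look.py a8
cat > lie.py <<'E'
from fit import *
ims={n:np.load(f'pics/{n}_last.npy') for n in('side','top')}
pose=np.load('jig.npy');c,s=np.cos(pose[2]),np.sin(pose[2]);R=np.array([[c,s],[-s,c]])
m={}
for n in ims:
    r=spotter.cut_out('carton',n);print(n,[(round(d['score'],2),[int(v) for v in d['rect']]) for d in r])
    for d in r:
        x,y,w,h=d['rect'];q=proj(n,T(pose,[0,.12,.05]))
        if x<q[0]<x+w and y<q[1]<y+h and n not in m: m[n]=d['mask']
def cb(v): return T(v,box(-.045,.045,-.08,.08,.008,.058))
def cc(v,per=False):
    o=[]
    for n in m:
        w=np.ones((384,512))
        if n=='top':  # only count mask false-negatives where not dark arm
            g=ims[n].max(2)<75; w=~(cv2.dilate(g.astype(np.uint8),np.ones((5,5)))>0)
        o.append((np.abs(hull(n,cb(v))-m[n])*w).sum()/m[n].sum())
    return o if per else sum(o)
s0=np.append(T(pose,[-.005,.105,0])[:2],pose[2]+.06);best=None
for da in(-.06,0):
    st=s0+[0,0,da];sim=np.vstack([st]+[st+np.eye(3)[i]*[.012,.012,.05][i] for i in range(3)])
    r=minimize(cc,st,method='Nelder-Mead',options=dict(initial_simplex=sim,xatol=1e-5,fatol=1e-5))
    j=R@(r.x[:2]-pose[:2]);print(r.x,r.fun,cc(r.x,True),'jig mm',j*1e3,'dyaw',r.x[2]-pose[2])
    if best is None or r.fun<best.fun:best=r
np.save('lie.npy',best.x)
for n in ims:
    o=cv2.resize(ims[n],None,fx=4,fy=4,interpolation=cv2.INTER_CUBIC)[:,:,::-1].copy()
    draw(o,n,cb(best.x),(255,0,255),4)
    for q in(1,): draw(o,n,T(pose,box(-.075,.075,*sorted((q*.225,q*.239)),.008,.03)),(0,0,255),4); draw(o,n,T(pose,pad(q,0)),(0,255,0),4)
    st=read_state();p=st['position'];a=st['tcp_rot'][:,1]
    for k,col in((.008,(0,0,255)),(-.017,(0,255,255))):
        u=(proj(n,p+a*k)+.5)*4-.5;cv2.circle(o,tuple(int(v) for v in u),3,col,-1)
    x0,y0=(190,150) if n=='side' else (172,170)
    cv2.imwrite(f'pics/lie_{n}.png',o[y0*4:(y0+100)*4,x0*4:(x0+100)*4])
cv2.imwrite('pics/lie.png',np.hstack([cv2.imread('pics/lie_side.png'),cv2.imread('pics/lie_top.png')]))
E
python3 lie.py
```

```text
7.1 [ 0.52444951 -0.10005042  0.0654268 ] ang 15.831820098689438 [-0.77751964  0.52284528  0.69416304] 0.009233596503275383
in carton0 -0.0024309775559611824 -0.045904830901231805
in jig 0.0025244243566808575 -0.04884508390120693
side [(0.93, [180, 202, 47, 63]), (0.87, [209, 171, 51, 45]), (0.78, [269, 122, 20, 41])]
top [(0.64, [157, 134, 36, 40]), (0.63, [197, 195, 58, 45]), (0.53, [250, 112, 21, 29])]
[0.47395542 0.04831566 0.30692188] 0.7408578851204751 [np.float64(0.6964928057553957), np.float64(0.044365079365079364)] jig mm [ -5.08816654 107.69307713] dyaw 0.027476198359779436
[0.47446327 0.04892696 0.31640215] 0.7395069658558867 [np.float64(0.6956577595066804), np.float64(0.043849206349206346)] jig mm [ -4.43140108 108.14057823] dyaw 0.03695646827395421
```

View pics/lie.png

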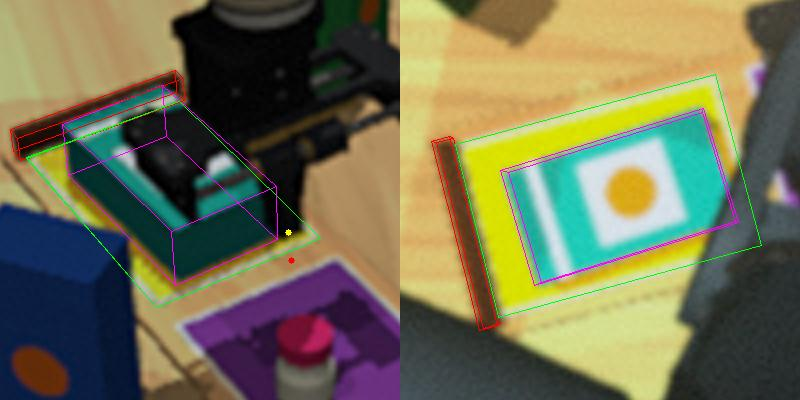

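View pics/a8.png

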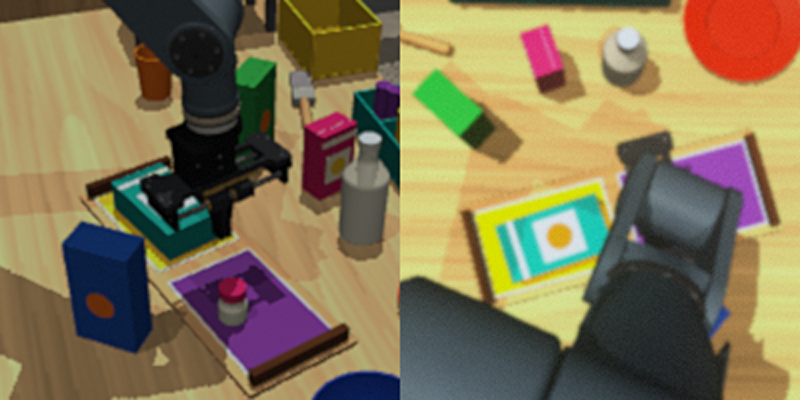

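apply_moves(steps=[{"x": -5,"y": -1,"z": -20,"spin": 0},{"x": -3,"y": -1,"z": -20,"spin": 0},{"x": 0,"y": 0,"z": -8,"spin": 0},{"x": 0,"y": 0,"z": 0,"spin": 0}])

```text
time_s: 7.7
position: [0.5239, -0.1036, 0.0254]
tcp_rot: [[0.959, 0.068, -0.274], [0.276, -0.024, 0.961], [0.059, -0.997, -0.042]]
force: [0.0, 0.0, 0.1]
opening: 0.004
```

```bash
python3 look.py a9; python3 lie.py|tail -2
```

```text
7.7 [ 0.52393997 -0.10364342  0.02540289] ang 16.031811252513577 [0.0194911  0.02918833 0.05733197] 0.004494694086302444
in carton0 -0.004117056306548815 -0.0491183094533509
in jig 0.0010436219446904628 -0.05215816859296415
[0.4739835  0.04865398 0.30577851] 1.3020340305020184 [np.float64(1.2380589430894309), np.float64(0.06397508741258741)] jig mm [ -4.9678564  108.01052857] dyaw 0.026332827013531956
[0.47442481 0.04861348 0.30070718] 1.3028532273959104 [np.float64(1.2346714092140922), np.float64(0.06818181818181818)] jig mm [ -4.55483794 107.8498765 ] dyaw 0.02126150262917237
```

View pics/lie.png

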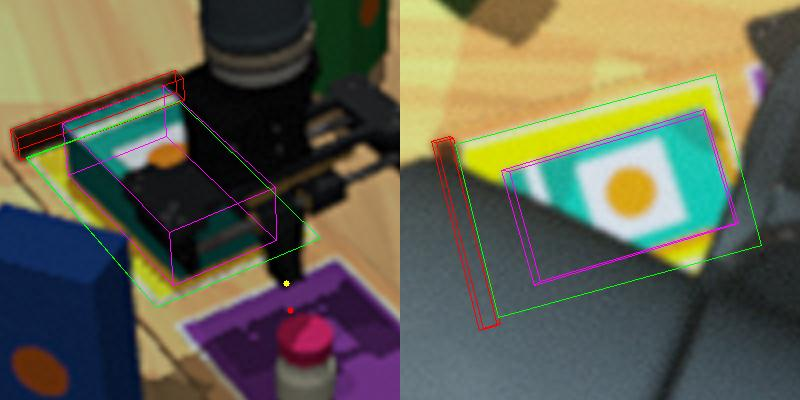

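View pics/a9.png

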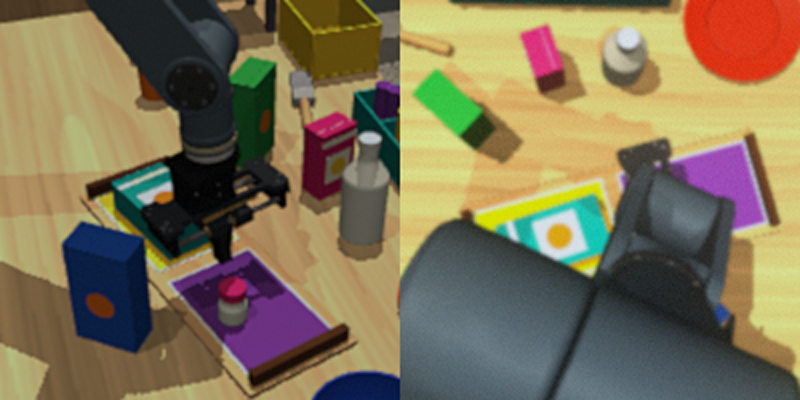

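apply_moves(steps=[{"x": -1,"y": 0,"z": -12,"spin": 0},{"x": -8,"y": 19,"z": -3,"spin": 0},{"x": -8,"y": 19,"z": -1,"spin": 0},{"x": -5,"y": 12,"z": -1,"spin": 0},{"x": 0,"y": 0,"z": 0,"spin": 0}])

```text
time_s: 8.4
position: [0.5042, -0.0541, 0.0091]
tcp_rot: [[0.959, 0.075, -0.272], [0.275, -0.028, 0.961], [0.065, -0.997, -0.047]]
force: [-0.3, 1.1, 0.1]
opening: 0.005
```

```bash
python3 look.py b1; python3 lie.py|tail -2
```

```text
8.4 [ 0.50422559 -0.05407393  0.00905244] ang 15.983666542642395 [-0.29270863  1.07440122  0.14158749] 0.005449324718872672
in carton0 -0.006047893309290948 0.0041926957980156585
in jig -0.00423360682003435 0.0009261254025968364
[0.47478652 0.0469701  0.31007886] 2.1827549925126934 [np.float64(2.1263863216266174), np.float64(0.05636867088607595)] jig mm [ -4.66043843 106.1704684 ] dyaw 0.030633181064870563
[0.47525766 0.04862098 0.33246091] 2.166473025222864 [np.float64(2.1156423290203326), np.float64(0.050830696202531646)] jig mm [ -3.7522287 107.6273579] dyaw 0.05301523372346406
```

View pics/lie.png

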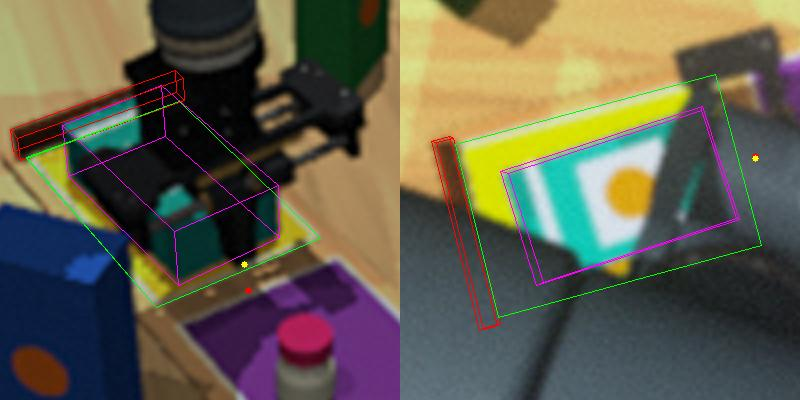

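apply_moves(steps=[{"x": -2.2,"y": 7.7,"z": 0,"spin": 0},{"x": -2.2,"y": 7.7,"z": 0,"spin": 0},{"x": -2.2,"y": 7.7,"z": 0,"spin": 0},{"x": -2.2,"y": 7.7,"z": 0,"spin": 0}])

```text
time_s: 9.0
position: [0.5005, -0.0269, 0.0102]
tcp_rot: [[0.96, 0.084, -0.266], [0.27, -0.032, 0.962], [0.073, -0.996, -0.053]]
force: [0.3, -2.5, -1.6]
opening: 0.006
```

```bash
python3 look.py b2
```

```text
9.0 [ 0.5005324  -0.02686311  0.01015678] ang 15.68341793691643 [ 0.25492582 -2.4506728  -1.56479578] 0.006227449887777306
in carton0 -0.00039258973781802244 0.03106435409421028
in jig -0.00027816917035514144 0.028100064960056296
```

View pics/b2.png

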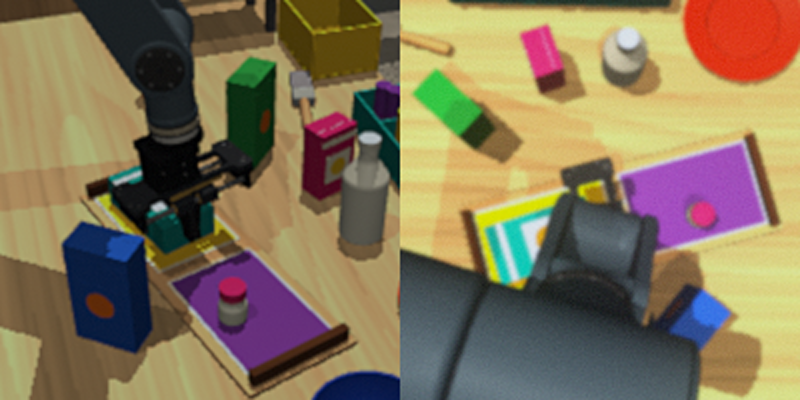

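apply_moves(steps=[{"x": -4,"y": 7.5,"z": 0,"spin": 0},{"x": -4,"y": 7.5,"z": 0,"spin": 0}])

```text
time_s: 9.3
position: [0.4928, -0.011, 0.0104]
tcp_rot: [[0.96, 0.086, -0.267], [0.27, -0.032, 0.962], [0.074, -0.996, -0.054]]
force: [0.3, -1.7, -1.1]
opening: 0.006
```

apply_moves(steps=[{"x": -3,"y": 5,"z": 0,"spin": 0}])

```text
time_s: 9.4
position: [0.4898, -0.0056, 0.0105]
tcp_rot: [[0.96, 0.087, -0.268], [0.271, -0.033, 0.962], [0.075, -0.996, -0.055]]
force: [5.4, -18.7, 0.4]
opening: 0.007
```

```bash
python3 look.py b3;  python3 lie.py|tail -2
```

```text
9.4 [ 0.48983533 -0.00562755  0.01045926] ang 15.788733167592714 [  5.44382219 -18.73749952   0.40127925] 0.006898342955780364
in carton0 -0.0033405593063149733 0.0546585431430332
in jig -0.004703034746697988 0.051462360354123965
[0.4709893  0.0849231  0.20255965] 2.3324784017278617 [np.float64(2.3324784017278617)] jig mm [  2.15794359 143.69857701] dyaw -0.07688602632982774
[0.47304377 0.08590421 0.15200525] 2.3405777537796975 [np.float64(2.3405777537796975)] jig mm [  4.40333109 144.07496461] dyaw -0.1274404333644863
```

View pics/lie.png

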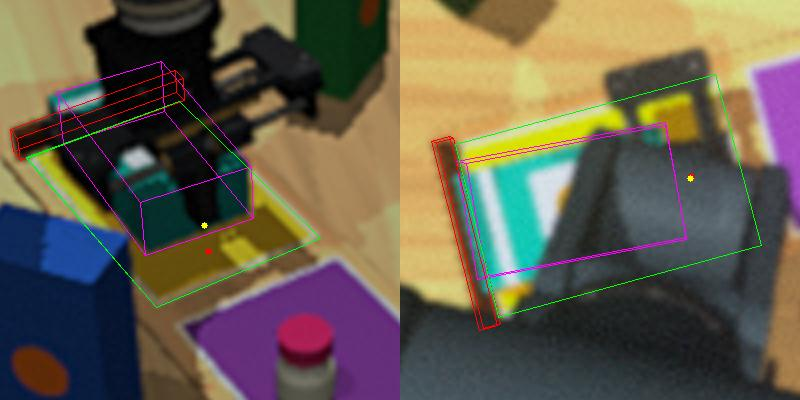

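apply_moves(steps=[{"x": -0.8,"y": 2,"z": 0,"spin": 0},{"x": -0.5,"y": 1,"z": 0,"spin": 0}])

```text
time_s: 9.8
position: [0.4912, -0.0058, 0.0112]
tcp_rot: [[0.959, 0.092, -0.27], [0.274, -0.037, 0.961], [0.078, -0.995, -0.06]]
force: [-0.7, -7.7, -1.0]
opening: 0.01
```

```bash
python3 look.py b4
```

```text
9.8 [ 0.49118679 -0.00580464  0.01116319] ang 15.961097083654542 [-0.66529576 -7.67822909 -0.95105311] 0.009859161030751872
in carton0 -0.0021269610673339476 0.054038070592226074
in jig -0.003452843075311688 0.05091938000755581
```

apply_moves(steps=[{"x": 4,"y": -15,"z": 0,"spin": 0},{"x": 6,"y": -20,"z": 5,"spin": 0},{"x": 0,"y": 0,"z": 40,"spin": 0},{"x": 0,"y": 0,"z": 40,"spin": 0},{"x": 0,"y": 0,"z": 40,"spin": 0},{"x": 5,"y": -20,"z": 30,"spin": 0},{"x": 10,"y": -40,"z": 30,"spin": 0},{"x": 10,"y": -40,"z": 0,"spin": 0},{"x": 10,"y": -40,"z": 0,"spin": 0},{"x": 0,"y": 0,"z": 0,"spin": 0}])

```text
time_s: 10.9
position: [0.5254, -0.1766, 0.2008]
tcp_rot: [[0.96, 0.072, -0.272], [0.274, -0.025, 0.961], [0.062, -0.997, -0.044]]
force: [-0.3, 0.9, 0.5]
opening: 0.005
```

```bash
python3 look.py b5;  python3 lie.py
```

```text
10.9 [ 0.52536113 -0.17658211  0.2008185 ] ang 15.9424217201095 [-0.2886356   0.8652823   0.48380223] 0.0053646300965678705
in carton0 -0.02726261367393518 -0.11830179807596777
in jig -0.017708508839394944 -0.12265944173678255
side [(0.9, [181, 202, 44, 68]), (0.79, [202, 165, 50, 45]), (0.64, [276, 122, 13, 49])]
top [(0.89, [161, 135, 35, 38]), (0.61, [185, 201, 59, 40])]
[0.46707018 0.0841563  0.26892291] 0.09165535251235384 [np.float64(0.05230350066050198), np.float64(0.03935185185185185)] jig mm [ -1.82064966 144.042506  ] dyaw -0.010522765997858174
[0.46701328 0.08391072 0.27376537] 0.08847738641065891 [np.float64(0.05230350066050198), np.float64(0.03617388575015694)] jig mm [ -1.94307965 143.82214708] dyaw -0.005680312825821099
```

View pics/lie.png

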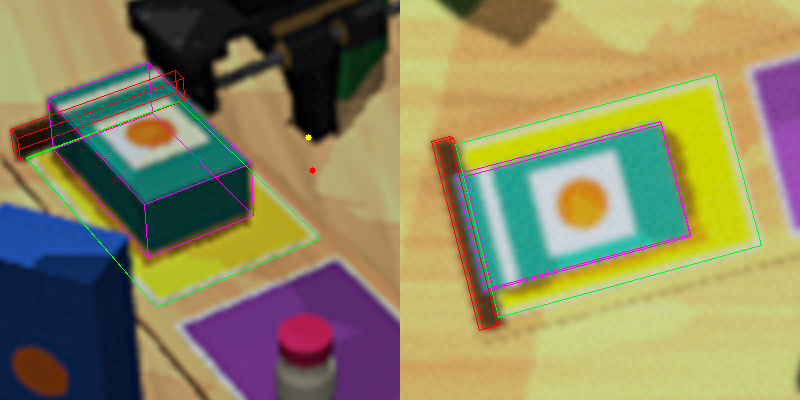

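View pics/b5.png

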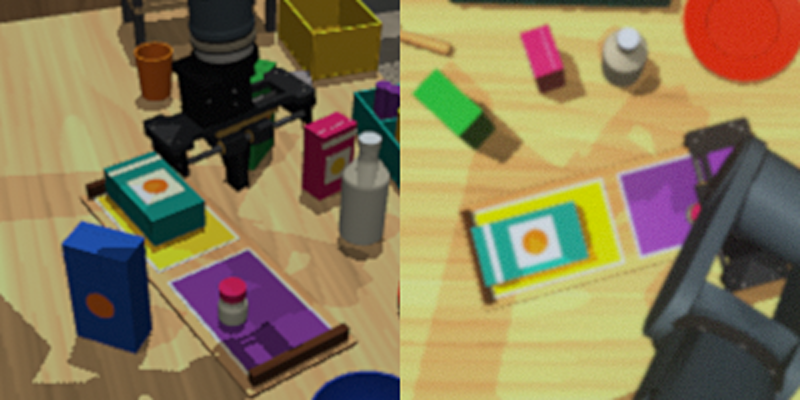

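```bash
python3 -c "
from rig import job;print(job.hand_in())"
```

```text
the job is handed in; nothing more can be done
None
```

I toppled the teal carton onto its broad face on the yellow pad with closed fingertips. I then pushed it along the board until its top end met the rail, backed the arm off and handed in at about 11 s. The carton was never gripped or lifted.

**Last checks**
- **Position:** the carton's centre measured about 144 mm from the board's centre, where flush would be 145. It sat about 2 mm off the pad's centre line, with at least 20 mm to spare on each side.
- **Squareness:** the angle to the rail measured −0.006 to −0.011 rad. That is about my measuring error, so a gap of about 1 mm or a slight skew cannot be ruled out. The force on the fingers jumped to about 19 N when the carton met the rail, well under the 120 N limit.
- **Bystanders:** those in view looked unmoved in the last pictures. I judged this by eye, did not measure their positions, and the bowl was outside the last close-up.

**What disagreed**
- **Fingertip height:** the real fingertips were about 25 mm higher than the reported tool position implied. My first push therefore passed over the top of the carton without moving it, so I lowered the tool and pushed again.
- **Tool tilt:** the tool drifted about 5° from vertical during the moves, and I saw no effect on the result.

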